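Turn over a drained spot plate with a spatula

TASK

The white spot plate is draining wells-down on the low deck of the turning rack. With the spatula, slide the blade under the plate's free edge until the plate bears firmly on the step, flip it over the step so that it lies wells-up on the high shelf, push it square against the stop bar and press it there steadily for a second, with about 1 kg. Never touch the plate with the fingers, ram the plate or the rack, or disturb the other things; finish with the spatula lying flat on the worktop clear of the rack.

Things in the scene. Friction and masses are not known exactly. Their poses are not given: they have to be found in the camera images.
- rack: fixed grey metal turning rack, 228 x 126 mm: low deck (x -115 to 0 mm, top at z 6 mm), an 8 mm step up, high shelf (x 0 to 113 mm, top at z 14 mm). Across the shelf a steel stop bar, 12 mm high, is clamped; its face stands somewhere from x 85 to 103 mm (not measured, find it by feel). No side walls. Origin on the worktop under the middle of the step; x from low deck to high shelf, z up
- step (a point): middle of the step's upper edge (rack x 0, z 14 mm)
- plate: white plastic spot plate, 0.09 kg: slab 72 x 96 x 6 mm; one face has a raised, centred field of wells 44 x 68 x 3 mm, leaving a 14 mm rim. Starts wells-down on the low deck, rim 3 mm above the deck, far edge 5 to 17 mm before the step. Origin mid wells' face; z points out through the flat back (up at start, down once turned); x across the 72 mm side, at start along the rack's x
- spatula: cranked spatula, 0.15 kg, standing on its flat steel blade (70 x 56 x 1.6 mm, square front edge). A neck at the blade's rear carries a level grey handle bar, 14 mm wide, 20 mm high, 30 to 90 mm behind the blade's centre, its middle 65 mm above the blade's underside. Origin under the blade's centre, x towards the tip, z up
- spatula_grip (a point): middle of the handle bar, 60 mm behind the blade's centre and 65 mm above its underside: grip here across the 14 mm width, from above
- spatula_tip (a point): middle of the blade's front edge, on its underside, 35 mm ahead of the blade's centre
- timer: bystander: bench timer 62 x 68 x 21 mm, origin under its centre
- vial: bystander: upright white-capped bottle, 26 mm across, 78 mm high, origin under its centre
- marker_red: bystander: marker pen lying down, 124 x 13 x 15 mm, origin under its centre
Mind the look-alikes: they are no part of the job. What is shaped like the spatula but black or yellow is not meant.

How it is judged:
On the way, in this order (a step that is already met when the one before it is completed fails the run):
1. the spatula is lifted off the worktop, the plate still wells-down (height (world z) of spatula above 0.03 m and angle between plate's own z axis and vertical below 0.2 rad), for 0.1 s.
2. the blade, low under the rim, pushes the plate firmly (over 3 N) against the step (contact force between spatula and plate above 3 N and angle between plate's own z axis and vertical below 0.15 rad and x of plate in the frame of rack between -0.0385 and -0.03 m), for 0.05 s.
3. the spatula's blade lifts the plate's near edge while the far edge bears on the rack (angle between plate's own z axis and vertical above 0.35 rad and contact force between spatula and plate above 0.05 N and contact force between plate and rack above 0.05 N), for 0.05 s.
4. the plate lies flat on the high shelf, wells up (angle between plate's own z axis and vertical above 3.08 rad and z of plate in the frame of rack between 0.0205 and 0.0255 m and x of plate in the frame of rack above 0.015 m), for 0.1 s.
5. the blade's front edge, low behind the plate, presses it steadily (over 7 N) against the stop bar (contact force between spatula and plate above 7 N and z of spatula_tip in the frame of rack below 0.0195 m and angle between plate's own z axis and vertical above 3.08 rad and x of plate in the frame of rack between 0.046 and 0.07 m), for 0.4 s.
At the end, for the whole second after the job is handed in: The plate lies still, wells up and flat on the high shelf (0.06 rad), its middle 47 to 69.5 mm past the step (wherever the stop bar is), square within 0.06 rad, at most 30 mm off the centre line; the spatula lies flat and released on the worktop, touching neither rack nor plate (angle between plate's own z axis and vertical above 3.08 rad and z of plate in the frame of rack between 0.0205 and 0.0255 m and x of plate in the frame of rack between 0.047 and 0.0695 m and y of plate in the frame of rack between -0.03 and 0.03 m and angle between the x axis of plate and the x axis of rack, either way round below 0.06 rad and linear speed of each of plate, spatula below 0.02 m/s and height (world z) of spatula below 0.004 m and angle between spatula's own z axis and vertical below 0.06 rad and contact force between spatula and rack below 0.01 N and contact force between spatula and plate below 0.01 N).
It fails at once if the fingers or the arm touch the plate (contact force between any of the fingers, the arm and plate above 0.3 N).
It fails at once if the blade presses on the rack with more than 25 N (contact force between spatula and rack above 25 N).
It fails at once if the blade shoves the plate with more than 25 N (contact force between spatula and plate above 25 N).
It fails at once if a bystander is moved by more than 15 mm (distance of any of timer, vial, marker_red from where it was at the start of the episode above 0.015 m).
It also fails if it takes over 61 s, if anything falls off the work surface, if the arm or the gripper's body presses on something with over 40 N, if the wrist force passes 120 N, or if a joint passes its speed limit or range.

ROBOT

A 7-joint arm with a two-finger parallel gripper is mounted at the origin on a cart in front of the work surface, level with it; the furniture and walls round the work are solid. World frame = base frame: x ahead of the robot, y to its left, z up, the work surface at z = 0. Lengths are in m, angles in rad, forces in N, time in s.
With the tool pointing down it reaches from about 0.425 to 0.875 m from the base axis. Payload 4.7 kg.
Tool frame: the origin (TCP) lies midway between the tips of the shut fingers; the grasp point (between the pads) lies 19 mm behind it; z points along the fingers, y is the line along which they close (so a half turn about z gives the same grasp; the last joint's range is limited). The gripper opens to 87 mm and grips with 3 to 60 N. Pads are 19 mm wide; open, the fingers measure 117 mm over their backs; the gripper's body (75 mm by 190 mm) begins 51 mm behind the grasp point.
Start: joints at [1.214, 0.321, -0.07, 1.45, 0.023, 1.371, -0.057], TCP at [0.236, -0.606, 0.223] pointing down, gripper open.
Joint ranges: [-2.86, 2.86], [-0.3, 2.09], [-1.38, 1.24], [0.06, 2.45], [-1.56, 4.7], [0.09, 2.05], [-2.69, 2.69]. Speed limits (rad/s): [2.57, 2.57, 3.14, 3.14, 3.14, 3.14, 3.14].

INTERFACE

Orientations are given as a rotation vector (axis times angle).
In Python, from bench import ctrl gives the robot as it stands. The module is installed in compiled form; this text tells all that it offers.
- The arm moves only by the shell command python3 -m handwheel 'ROWS' [FORCE]. ROWS is JSON, a list of rows, each a list of 7 numbers: the finger opening in m, from 0 to 0.087, then the shift along the tool's x, y, z in m, then the turn, a rotation vector about the tool's x, y, z in degrees. A call has 1 to 12 rows; each row shifts and turns the commanded pose from where the row before left it, along the tool's axes as they then stand; what a row does not reach is not made up. A row lasts 1/8 s, in which the tool goes at most 62.5 mm and 10.7 degrees, less where a joint would pass 70% of its speed; a pose out of reach is approached as far as the arm can. A call is refused whole if a number of a shift passes 0.0625 or a number of a turn 10.7, either way. A call with a gripper value outside its range is refused whole. The fingers move at their own pace and stop on an object; FORCE is the grip in N (left out, the last holds). Time passes only in rows, so rows that do not move let the fingers close. It gives the time, the measured TCP pose, the force, the opening and the grip force at its end, in the units of the state.
- ctrl.get_state(): the state, without advancing time (a new reading comes with each control period).
- ctrl.get_image(name): name is "scene" or "top" or "wrist"; returns (picture, depth): 384x512x3 uint8, blue, green, red; 384x512 float32, m along the optical axis (not along the pixel's ray), 0 where there is no reading.
- ctrl.camera_info(name): a dict with "intrinsics" (3x3 intrinsics, pixels), "R" (3x3) and "t" (3): a world point X has camera coordinates R X + t. Camera axes: x right, y down, z forward; pixel columns grow to the right and rows downward; lengths in m; the calibration is good to about 2 mm. A picture is of the moment at which its call begins: read the wrist's pose just before it. camera_info takes no time and is no camera call; for the wrist camera it gives the pose at the moment of the call.
- ctrl.close_job(): hands the job in; it is judged then, once.
The state is a dict: "time": time; "joint_positions": joint angles; "qd": joint speeds; "joint_torque": joint torques, N m; "position": TCP position; "tool_rot": TCP orientation; "ft_force": force on the tool from outside, world axes, zero at the start; "torque": the same for the moment, N m; "grip_width": opening from 0.0 (shut) to 1.0 (fully open); "grip_force": force on a finger pad.
Only numpy, scipy, OpenCV 4.12 (cv2) and the standard library are available. Lean on these libraries where they do the work, as an engineer would, in place of code of your own. Each camera call takes 0.05 s, during which the arm holds its last target. There are 200 camera calls.

## Working session

There is one attempt and no reset: what is moved stays moved. The work goes in short steps, Python scripts to look and compute and a shell command to move; the robot and the scene stay as the last step left them, time stands still between calls to the robot, and variables do not carry over. Pictures are saved under pics/ and viewed, at most 10 in all, crops included, and the job is handed in when it is done.

```bash
mkdir -p pics
python3 - <<'E'
from bench import ctrl
import cv2, numpy as np
s=ctrl.get_state(); print(s['time'],s['position'],s['tool_rot'],s['ft_force'],s['grip_width'])
for n in ("scene","top"):
    im,d=ctrl.get_image(n); cv2.imwrite(f'pics/{n}0.png',im); np.save(f'pics/{n}0.npy',d)
    c=ctrl.camera_info(n); print(n,np.round(c['intrinsics'],1).tolist(),np.round(c['R'],3).tolist(),np.round(c['t'],3).tolist())
E
```

```text
0.0 [ 0.23526303 -0.6053373   0.22145861] [-3.08590981e+00 -5.78783147e-01  6.99235383e-04] [-0.21401464  0.46446021  0.05117015] 0.9970376688603793
scene [[451.6, 0.0, 261.6], [0.0, 451.6, 187.8], [0.0, 0.0, 1.0]] [[-0.84, -0.543, -0.013], [-0.357, 0.569, -0.741], [0.41, -0.618, -0.671]] [0.344, 0.252, 0.869]
top [[377.4, 0.0, 257.1], [0.0, 377.4, 195.3], [0.0, 0.0, 1.0]] [[0.02, -1.0, -0.002], [-0.978, -0.019, -0.208], [0.207, 0.006, -0.978]] [-0.078, 0.47, 0.922]
```

View pics/scene0.png

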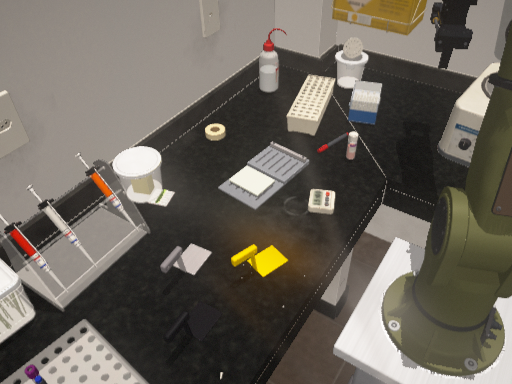

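View pics/top0.png

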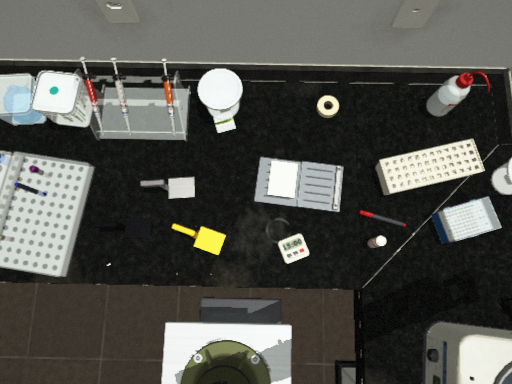

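The scene view shows the rack at about (265,172) with the plate at (250,181) on its left-hand low deck. The grey spatula is at (188,260), with yellow and black look-alikes nearby. In the top view the rack is at (300,184), the plate at (282,179), the spatula blade at (181,188) and its handle at (154,184). The blade points image-right, towards the rack.

```bash
cat > h.py <<'E'
import numpy as np, cv2
from bench import ctrl
def cast(c,uv,z):
    K,R,t=[np.array(c[k]) for k in('intrinsics','R','t')]
    uv=np.atleast_2d(np.asarray(uv,float)); d=(R.T@np.linalg.inv(K)@np.c_[uv,np.ones(len(uv))].T).T; o=-R.T@t
    return o+d*((z-o[2])/d[:,2])[:,None]
def tri(c1,u1,c2,u2):
    P=[np.array(c['intrinsics'])@np.c_[c['R'],c['t']] for c in(c1,c2)]
    X=cv2.triangulatePoints(P[0],P[1],np.float64(u1).reshape(2,1),np.float64(u2).reshape(2,1)); return (X[:3]/X[3]).ravel()
def blob(mask,roi):
    x0,y0,x1,y1=roi; m=np.zeros_like(mask); m[y0:y1,x0:x1]=mask[y0:y1,x0:x1]
    cs,_=cv2.findContours(m,cv2.RETR_EXTERNAL,cv2.CHAIN_APPROX_NONE); return max(cs,key=cv2.contourArea)
def rect(P):
    (c,s,a)=cv2.minAreaRect(np.float32(P[:,:2]*1000)); return np.round(c,1),np.round(s,1),round(a,2)
def pose(): s=ctrl.get_state(); return s
E
python3 - <<'E'
from h import *
T=cv2.imread('pics/top0.png'); S=cv2.imread('pics/scene0.png')
ct,cs=ctrl.camera_info('top'),ctrl.camera_info('scene')
def go(im,c,roi,lo,hi,z,n):
    g=cv2.inRange(im.min(2),lo,hi); b=blob(g,roi)[:,0]; r=rect(cast(c,b,z)); print(n,cv2.contourArea(b),*r); return b
go(T,ct,(245,150,352,220),70,255,0.010,'rack')
go(T,ct,(262,155,302,203),205,255,0.012,'plate')
go(T,ct,(166,170,205,205),150,255,0.0016,'blade')
go(T,ct,(135,170,167,205),60,255,0.075,'handle top')
go(S,cs,(215,140,312,212),80,255,0.010,'rackS')
go(S,cs,(215,150,280,205),205,255,0.012,'plateS')
go(S,cs,(175,240,215,280),150,255,0.0016,'bladeS')
cv2.imwrite('pics/c1.png',np.hstack([cv2.resize(T[150:220,130:350],None,fx=3.6,fy=3.6)]))
E
```

```text
rack 3799.5 [ 515.3 -179.9] [230.7 129. ] 83.93
plate 872.0 [ 527.3 -135.6] [73.3 97. ] 83.77
blade 461.5 [498.8 138.8] [55.1 70.5] 4.79
handle top 140.5 [493.4 193.5] [69.1 24.4] 82.83
rackS 2926.0 [ 516.4 -178.4] [243.1 141.2] 83.63
plateS 615.0 [ 527.6 -135. ] [70.  95.1] 84.23
bladeS 502.0 [498.4 141. ] [55.6 68.9] 4.48
```

View pics/c1.png

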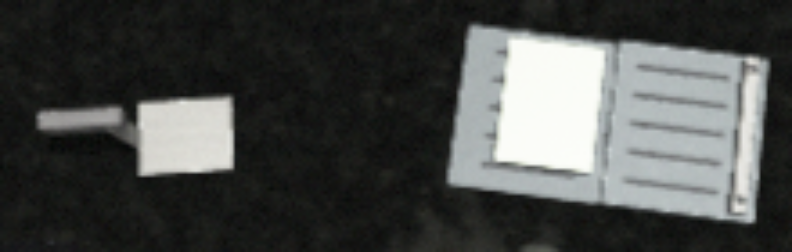

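The crop shows the plate's flat back up on the low deck. It also shows the steel stop bar near the far end of the shelf, and the grey spatula with its handle behind the blade. The views agree on the rack centre (about 0.516, -0.179, yaw about -96°), the plate (0.5275, -0.135) and the blade (0.499, 0.140, yaw about -85°). I'll move over the rack and check with the wrist camera on the way.

```bash
python3 -m handwheel '[[0.06,0.0449,-0.0344,0,0,0,0],[0.06,0.0449,-0.0344,0,0,0,0],[0.06,0.0449,-0.0344,0,0,0,0],[0.06,0.0449,-0.0344,0,0,0,0],[0.06,0.0449,-0.0344,0,0,0,0],[0.06,0.0449,-0.0344,0,0,0,0],[0.06,0.0449,-0.0344,0,0,0,0],[0.06,0.0449,-0.0344,0,0,0,0],[0.06,0.0449,-0.0344,0,0,0,0]]'
python3 -m handwheel '[[0.06,0,0,0,0,0,-10.45],[0.06,0,0,0,0,0,-10.45],[0.06,0,0,0,0,0,-10.45],[0.06,0,0,0,0,0,-10.45],[0.06,0,0,0,0,0,-10.45],[0.06,0,0,0,0,0,-10.45],[0.06,0,0,0,0,0,0]]'
cat >> h.py <<'E'
from scipy.spatial.transform import Rotation as Ro
def shot(f):
    c=ctrl.camera_info('wrist'); im,d=ctrl.get_image('wrist'); cv2.imwrite(f'pics/{f}.png',im); np.savez(f'pics/{f}.npz',d=d,intrinsics=c['intrinsics'],R=c['R'],t=c['t']); return im,c
def st():
    s=ctrl.get_state(); R=Ro.from_rotvec(s['tool_rot']).as_matrix(); p=np.array(s['position'])
    print('t',round(s['time'],2),'p',np.round(p*1000,1),'yaw',round(np.degrees(np.arctan2(R[1,0],R[0,0])),2),'z',np.round(R[:,2],4),'F',np.round(s['ft_force'],2),'M',np.round(s['torque'],2),'w',round(s['grip_width']*87,1),'g',round(s['grip_force'],1)); return p,R
E
python3 -c "
from h import *
st(); im,c=shot('w1'); print(-np.array(c['R']).T@c['t'])"
```

```text
time: 1.23
position: [0.5004, -0.1692, 0.2223]
tool_rot: [3.088, 0.579, -0.0]
ft_force: [0.6, -0.6, 0.1]
grip_width: 0.689
grip_force: 0.0
time: 2.1
position: [0.4997, -0.1708, 0.2222]
tool_rot: [-2.337, -2.098, 0.001]
ft_force: [0.1, 0.6, -0.8]
grip_width: 0.687
grip_force: 0.0
t 2.1 p [ 499.7 -170.8  222.2] yaw 83.83 z [-7.e-04  2.e-04 -1.e+00] F [ 0.06  0.56 -0.8 ] M [-0.02 -0.12  0.02] w 59.8 g 0.0
[ 0.50868882 -0.08813956  0.38429234]
```

View pics/w1.png

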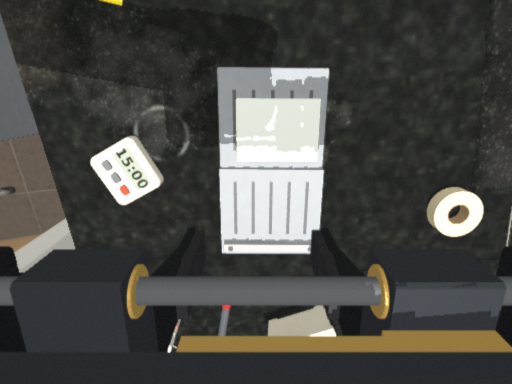

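The wrist view shows the rack upright in the image: low end at row 68, step line at row 168, bar near row 247, columns 219 to 328. The plate spans columns 236–321 and rows 98–163. The timer is at (126,170), well off to the side.

Run:
```python
from h import *
im=cv2.imread('pics/w1.png'); c=dict(np.load('pics/w1.npz'))
g=cv2.GaussianBlur(im,(3,3),0).astype(float).sum(2)/3
def edge(prof,a,b,sign):
    d=np.diff(prof[a:b])*sign; i=int(np.argmax(d)); 
    if 0<i<len(d)-1: q=(d[i-1]-d[i+1])/(2*(d[i-1]-2*d[i]+d[i+1])+1e-9)
    else: q=0
    return a+i+q+.5
def line(kind,rng,a,b,sign,z):
    uv=[(edge(g[:,k],a,b,sign),k) if kind=='h' else (edge(g[k],a,b,sign),k) for k in rng]
    uv=np.array([(k,e) if kind=='h' else (e,k) for e,k in uv]); P=cast(c,uv,z)*1000
    n=cv2.fitLine(np.float32(P[:,:2]),cv2.DIST_HUBER,0,.01,.01).ravel(); return n,np.median(uv,0)
o=np.array([515.4,-180.5])
X=np.array([-.107,-.994]);Y=np.array([.994,-.107])
for n,a in dict(lowend=('h',range(226,262,3),58,80,1,.006),left=('v',range(80,160,4),208,230,1,.006),right=('v',range(80,160,4),318,338,-1,.006),
 leftS=('v',range(180,235,4),208,230,1,.014),rightS=('v',range(180,235,4),312,332,-1,.014),stepdark=('h',range(230,315,4),160,174,-1,.014),steplight=('h',range(230,315,4),160,176,1,.014),end=('h',range(232,300,4),246,262,-1,.014),
 pfar=('h',range(245,312,4),157,167,-1,.015),pnear=('h',range(240,268,3),92,106,1,.015),pleft=('v',range(105,155,4),230,242,1,.015),pright=('v',range(105,155,4),314,326,-1,.015),barface=('h',range(240,300,4),236,248,1,.026)).items():
    l,m=line(*a); v=l[2:]-o; print(n,m,'dir',round(np.degrees(np.arctan2(l[1],l[0]))%180,2),'rackxy',np.round([v@X,v@Y],1))
d=c['d']; 
for n,(u,v) in dict(deck=(227,120),plate=(280,125),shelf=(243,205),table=(190,200)).items():
    w=np.median(d[v-3:v+4,u-3:u+4]); p=np.linalg.inv(c['intrinsics'])@[u,v,1]*w; print(n,np.round((c['R'].T@(p-c['t']))*1000,1))
```

```text
lowend [242.5         66.59782609] dir 173.17 rackxy [-115.2  -35.1]
left [218.21845238 118.        ] dir 83.35 rackxy [-71.7 -63. ]
right [325.08568678 118.        ] dir 83.35 rackxy [-62.1  62.1]
leftS [219.70741104 206.        ] dir 83.23 rackxy [ 53.9 -64.3]
rightS [320.86530438 206.        ] dir 83.42 rackxy [42.3 61.9]
stepdark [272.         166.46634027] dir 173.26 rackxy [-3.1 -1.2]
steplight [272.         169.44411994] dir 173.18 rackxy [ 0.3 -1.2]
end [264.        253.1884058] dir 173.78 rackxy [113.1  -5.6]
pfar [277.  165.5] dir 173.82 rackxy [-4.7  4.2]
pnear [253.5         97.61186147] dir 172.77 rackxy [-82.2 -21.5]
pleft [235.5625 129.    ] dir 83.81 rackxy [-46.1 -42.2]
pright [323.59016393 129.        ] dir 92.87 rackxy [-49.2  57.4]
barface [268.         244.37254902] dir 173.35 rackxy [94.  -6.5]
deck [ 469.  -118.1    6. ]
plate [ 529.7 -129.5   14.7]
shelf [ 475.5 -222.4   14. ]
table [ 4.073e+02 -2.134e+02 -1.000e-01]
```

```bash
python3 -m handwheel '[[0.06,0.0512,-0.0064,0,0,0,0],[0.06,0.0512,-0.0064,0,0,0,0],[0.06,0.0512,-0.0064,0,0,0,0],[0.06,0.0512,-0.0064,0,0,0,-5.45],[0.06,0.0512,-0.0064,0,0,0,-5.45],[0.06,0.0512,-0.0064,0,0,0,0],[0.06,0,0,0,0,0,0]]' >/dev/null
python3 -c "
from h import *
st(); im,c=shot('w2')"
python3 -m handwheel '[[0.06,0.03,0,0,0,0,0],[0.06,0.03,0,0,0,0,0],[0.06,0,0,0,0,0,0]]' >/dev/null
python3 - <<'E'
from h import *
st(); im,c=shot('w3')
cv2.imwrite('pics/w23.png',np.hstack([cv2.imread('pics/w2.png')[:300,100:480],im[:300,100:480]]))
E
```

```text
t 3.02 p [478.  142.4 222.8] yaw 95.17 z [ 3.0e-04  1.3e-03 -1.0e+00] F [ 0.2  -0.35 -0.27] M [-0.03 -0.16  0.  ] w 60.1 g 0.0
t 3.45 p [474.3 198.1 222.5] yaw 94.87 z [-3.e-04  7.e-04 -1.e+00] F [-0.88  0.28 -0.47] M [-0.03 -0.12  0.02] w 60.0 g 0.0
```

View pics/w23.png

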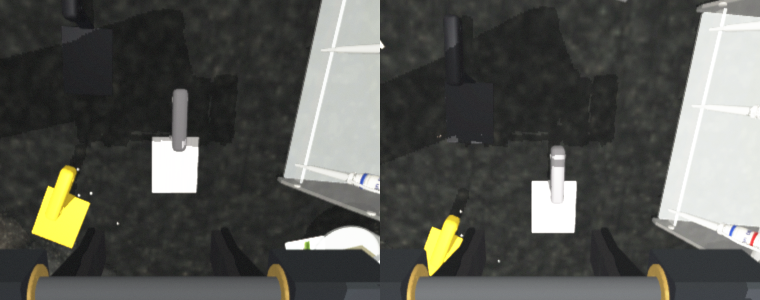

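In both wrist views the grey spatula sits mid-image. In w2 the handle top is around (280,120) with the blade at (275,165). In w3 they are at (278,175) and (274,207).

Run:
```python
from h import *
R={}
for f in('w2','w3'):
    im=cv2.imread(f'pics/{f}.png'); c=dict(np.load(f'pics/{f}.npz')); d=c['d']
    v,u=np.mgrid[60:240,240:310]; w=d[60:240,240:310]
    p=(np.linalg.inv(c['intrinsics'])@np.stack([u.ravel(),v.ravel(),np.ones(u.size)]))*w.ravel(); P=((c['R'].T@(p-c['t'][:,None])).T*1000)
    m=(P[:,2]>66)&(P[:,2]<85); H=P[m]; print(f,'top z',np.median(H[:,2]),rect(H/1000),m.sum())
    mm=(m.reshape(u.shape)*255).astype(np.uint8); uv=np.c_[u.ravel()[m],v.ravel()[m]]; R[f]=(c,cv2.minAreaRect(np.float32(uv))); print(R[f][1])
    hb=cast(c,uv,.075); print('cast',rect(hb))
    b=cv2.inRange(im.min(2),170,255); k=blob(b,(245,130,305,240))[:,0]; k=k[k[:,1]>np.median(k[:,1])]; q=cast(c,k,.0016)*1000
    print('blade x-range',np.round(q.min(0),1),np.round(q.max(0),1))
print('tri',tri(R['w2'][0],R['w2'][1][0],R['w3'][0],R['w3'][1][0]))
```

```text
w2 top z 74.27371513787233 (array([493.9, 198.3]), array([14.3, 59.3]), 5.6) 906
((279.5, 120.0), (62.0, 15.0), 90.0)
cast (array([493.7, 198.7]), array([14.2, 58.4]), 5.93)
blade x-range [471.  101.2   1.6] [529.3 144.9   1.6]
w3 top z 74.27401547040641 (array([493.7, 199.1]), array([14.3, 59.2]), 5.41) 768
((276.9999694824219, 174.49998474121094), (13.999998092651367, 56.99999237060547), 0.0)
cast (array([493.3, 200.4]), array([14.1, 59.5]), 5.53)
blade x-range [470.6 101.4   1.6] [529.8 156.2   1.6]
tri [0.49423757 0.19867991 0.06495695]
```

```bash
python3 -m handwheel '[[0.05,-0.0012,0.0195,0,0,0,-0.6],[0.05,0,0,0.045,0,0,0],[0.05,0,0,0.045,0,0,0],[0.05,0,0,0.045,0,0,0],[0.05,0,0,0.0265,0,0,0],[0.05,0,0,0.015,0,0,0],[0.05,0,0,0,0,0,0]]' >/dev/null
python3 -c "
from h import *
st()"
```

```text
t 4.38 p [493.9 196.1  45.3] yaw 95.33 z [-1.6e-03 -9.0e-04 -1.0e+00] F [-0.01  0.31  0.31] M [ 0.02 -0.11 -0.  ] w 50.0 g 0.0
```

```bash
python3 -m handwheel '[[0.0,0,0,0,0,0,0],[0.0,0,0,0,0,0,0],[0.0,0,0,0,0,0,0],[0,0,0,0,0,0,0],[0,0,0,0,0,0,0]]' 60 >/dev/null
python3 -c "
from h import *
st()"
python3 -m handwheel '[[0,0,0,-0.015,0,0,0],[0,0,0,-0.03,0,0,0],[0,0,0,-0.025,0,0,0],[0,0,0,0,0,0,0],[0,0,0,0,0,0,0]]' >/dev/null
python3 -c "
from h import *
st()"
```

```text
t 5.0 p [494.1 197.5  46.2] yaw 95.45 z [ 3.e-04 -1.e-04 -1.e+00] F [-0.82  0.39  1.67] M [-0.04 -0.06 -0.01] w 13.4 g 60.0
t 5.62 p [493.5 197.1 115.4] yaw 95.44 z [-9.e-04 -6.e-04 -1.e+00] F [ 0.41 -0.36 -1.94] M [ 0.06 -0.1  -0.02] w 13.6 g 60.0
```

```bash
python3 -m handwheel '[[0,-0.0463,0.0083,0,0,0,0],[0,-0.0463,0.0083,0,0,0,0],[0,-0.0463,0.0083,0,0,0,0],[0,-0.0463,0.0083,0,0,0,0],[0,0,0,0,0,0,6.05],[0,0,0,0,0,0,6.05],[0,0,0,0.03,0,0,0],[0,0,0,0,0,0,0],[0,0,0,0,0,0,0]]' >/dev/null
cat >> h.py <<'E'
O=np.array([514.8,-180.4]);X=np.array([-.1158,-.9933]);Y=np.array([.9933,-.1158])
def rk(P): P=np.atleast_2d(P)[:,:2]-O; return np.round(np.c_[P@X,P@Y],1)
def tip():
    p,R=st(); x=-R[:,0]; t=p*1000+93.3*x+46*R[:,2]; print('tip rack',rk(t),'z',round(t[2],1),'yawerr',round(np.degrees(np.arctan2(x@[*Y,0],x@[*X,0])),2))
E
python3 - <<'E'
from h import *
tip(); im,c=shot('w4'); cv2.imwrite('pics/w4c.png',im[:280,100:420])
E
```

```text
t 6.75 p [544.4  16.4  85.9] yaw 83.37 z [-9.e-04  3.e-04 -1.e+00] F [ 0.55 -0.93 -0.57] M [ 0.01 -0.1  -0.02] w 13.2 g 60.0
tip rack [[-105.7    6.6]] z 39.9 yawerr 0.02
```

View pics/w4c.png

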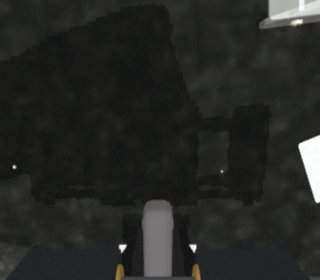

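The wrist view shows only the handle rear (col ~257, row ~225); the gripper hides the blade. I'll check that the blade is level and where it is from the fixed cameras.

```bash
cat >> h.py <<'E'
def cloud(n,lo,hi,f=None,pad=30):
    im,d=ctrl.get_image(n); c=ctrl.camera_info(n)
    if f: cv2.imwrite(f'pics/{f}.png',im)
    v,u=np.mgrid[0:384,0:512]; p=(np.linalg.inv(c['intrinsics'])@np.stack([u.ravel(),v.ravel(),np.ones(u.size)]))*d.ravel()
    P=(np.array(c['R']).T@(p-np.array(c['t'])[:,None])).T*1000; r=rk(P); k=(r[:,0]>lo[0])&(r[:,0]<hi[0])&(r[:,1]>lo[1])&(r[:,1]<hi[1])&(P[:,2]>lo[2])&(P[:,2]<hi[2])&(d.ravel()>0)
    return np.c_[r[k],P[k,2]]
E
python3 - <<'E'
from h import *
for n in('top','scene'):
    Q=cloud(n,(-190,-35,30),(-90,50,52),n+'1'); print(n,len(Q))
    if len(Q)>20:
        A=np.c_[Q[:,:2],np.ones(len(Q))]; k=np.linalg.lstsq(A,Q[:,2],rcond=None)[0]; print('slope deg',np.degrees(k[:2]),'min',Q.min(0),'max',Q.max(0),'z at -105:',k@[-105,7,1])
E
```

```text
top 219
slope deg [-0.01554214 -0.49894979] min [-142.7        -21.3         36.3702342] max [-104.2          35.           45.71875826] z at -105: 41.759860357319155
scene 332
slope deg [-1.90459193  0.06732593] min [-181.2         -24.8          38.36341004] max [-106.2          35.2          51.68639263] z at -105: 40.948200790436644
```

```bash
python3 -m handwheel '[[0,0,0,0.02,0,0,0],[0,0,0,0.01,0,0,0],[0,0,0,0,0,0,0],[0,0,0,0,0,0,0]]' >/dev/null
python3 -c "
from h import *
tip()"
for i in 1 2 3 4; do python3 -m handwheel '[[0,0,0,0.001,0,0,0],[0,0,0,0,0,0,0]]' >/dev/null;python3 -c "
from h import *
tip()"; done
```

```text
t 7.4 p [544.7  16.4  56. ] yaw 83.36 z [ 0.e+00  2.e-04 -1.e+00] F [ 0.18 -0.37 -1.1 ] M [ 0.05 -0.1   0.07] w 13.3 g 60.0
tip rack [[-105.7    7. ]] z 10.0 yawerr 0.01
t 7.65 p [544.8  16.2  55.3] yaw 83.35 z [ 5.e-04 -2.e-04 -1.e+00] F [-1.14  0.43 -1.4 ] M [ 0.02 -0.09 -0.06] w 13.1 g 60.0
tip rack [[-105.5    7.1]] z 9.3 yawerr -0.0
t 7.9 p [544.6  16.2  54. ] yaw 83.34 z [-1.e-04 -1.e-04 -1.e+00] F [-0.02 -1.26 -0.69] M [-0.03 -0.11  0.02] w 13.2 g 60.0
tip rack [[-105.4    6.8]] z 8.0 yawerr -0.01
t 8.15 p [544.5  16.2  52.9] yaw 83.35 z [-2.e-04 -1.e-04 -1.e+00] F [-0.92  0.93 -1.89] M [ 0.09 -0.07  0.  ] w 13.1 g 60.0
tip rack [[-105.5    6.7]] z 6.9 yawerr -0.0
t 8.4 p [544.8  16.3  52.2] yaw 83.35 z [ 3.e-04 -1.e-04 -1.e+00] F [ 0.22 -0.32 -0.42] M [-0.04 -0.01 -0.01] w 13.2 g 60.0
tip rack [[-105.6    7. ]] z 6.2 yawerr 0.0
```

```bash
python3 -m handwheel '[[0,-0.006,0,0,0,0,0],[0,-0.01,0,0,0,0,0],[0,-0.01,0,0,0,0,0],[0,-0.006,0,0,0,0,0],[0,0,0,0,0,0,0]]' >/dev/null;python3 -c "
from h import *
tip()
Q=cloud('top',(-100,-60,11),(20,80,22)); print(rk(Q[:,:2]*0)[0]*0,Q.min(0),Q.max(0),np.median(Q[:,2]))"
python3 -m handwheel '[[0,-0.005,0,0,0,0,0],[0,-0.005,0,0,0,0,0],[0,0,0,0,0,0,0]]' >/dev/null;python3 -c "
from h import *
tip()"
```

```text
t 9.03 p [540.9 -16.9  52. ] yaw 83.27 z [ 0.     -0.0012 -1.    ] F [-0.72 -0.63 -0.31] M [-0.29 -0.14  0.01] w 13.2 g 60.0
tip rack [[-72.    6.9]] z 6.1 yawerr -0.08
[-0. -0.] [-80.9        -59.5         11.04834173] [19.8        60.9        19.97035938] 15.0082623263401
t 9.45 p [540.  -25.8  52.2] yaw 83.33 z [ 5.e-04 -3.e-04 -1.e+00] F [0.38 1.05 2.1 ] M [ 0.19 -0.2  -0.01] w 13.7 g 60.0
tip rack [[-63.2   7.1]] z 6.2 yawerr -0.02
```

```bash
python3 -m handwheel '[[0,-0.002,0,0,0,0,0],[0,-0.002,0,0,0,0,0],[0,0,0,0,0,0,0]]' >/dev/null;python3 -c "
from h import *
tip()"
for i in 1 2 ; do python3 -m handwheel '[[0,-0.001,0,0,0,0,0],[0,0,0,0,0,0,0]]' >/dev/null;python3 -c "
from h import *
tip()"; done; python3 -c "
from h import *
Q=cloud('top',(-100,-60,11),(20,80,22),'top2'); print(Q[Q[:,0]<-20].min(0))
im=cv2.imread('pics/top2.png'); c=ctrl.camera_info('top')
b=blob(cv2.inRange(im.min(2),205,255),(262,155,306,205))[:,0]; P=cast(c,b,.015); print(rect(P),rk(P*1000).min(0),rk(P*1000).max(0))"
```

```text
t 9.82 p [539.5 -29.4  52.2] yaw 83.35 z [ 4.e-04  0.e+00 -1.e+00] F [-0.31  2.55  3.28] M [ 0.57 -0.15 -0.05] w 13.2 g 60.0
tip rack [[-59.6   7.1]] z 6.2 yawerr -0.0
t 10.07 p [539.4 -30.1  52.2] yaw 83.36 z [ 5.e-04  2.e-04 -1.e+00] F [-0.55  3.91  4.33] M [ 0.71 -0.22 -0.03] w 13.2 g 60.0
tip rack [[-58.8   7.1]] z 6.2 yawerr 0.01
t 10.32 p [539.3 -30.2  52.2] yaw 83.39 z [ 6.0e-04  1.4e-03 -1.0e+00] F [0.39 5.55 4.51] M [ 1.16 -0.19 -0.01] w 13.2 g 60.0
tip rack [[-58.8   7.1]] z 6.1 yawerr 0.04
[-70.7        -42.8         11.26906637]
(array([ 525.6, -147.5]), array([71.7, 99. ]), 85.82) [-71.8 -42.2] [ 2.6 55.2]
```

```bash
for i in 1 2 ; do python3 -m handwheel '[[0,-0.001,0,0,0,0,0],[0,0,0,0,0,0,0]]' >/dev/null;python3 -c "
from h import *
tip()"; done
```

```text
t 10.62 p [539.3 -30.2  52.3] yaw 83.42 z [ 8.0e-04  2.5e-03 -1.0e+00] F [-0.01  7.73  4.38] M [ 1.44 -0.24 -0.02] w 13.5 g 60.0
tip rack [[-58.9   7.1]] z 6.1 yawerr 0.07
t 10.88 p [539.3 -30.3  52.4] yaw 83.45 z [ 0.001   0.0034 -1.    ] F [0.18 8.66 6.09] M [ 1.78 -0.17 -0.03] w 13.5 g 60.0
tip rack [[-58.8   7.1]] z 6.1 yawerr 0.1
```

```bash
python3 -m handwheel '[[0,0,0,-0.002,0,0,0],[0,0,0,-0.0035,0,0,0],[0,0,0,-0.004,0,0,0],[0,0,0,-0.004,0,0,0],[0,0,0,-0.004,0,0,0],[0,-0.0005,0,-0.004,0,0,0],[0,0,0,0,0,0,0]]' >/dev/null;python3 - <<'E'
from h import *
tip()
for n in('top','scene'):
    Q=cloud(n,(-75,-40,11),(0,55,75),n+'3')
    for a in range(-75,0,8):
        s=Q[(Q[:,0]>=a)&(Q[:,0]<a+8)]
        if len(s): print(n,a+4,len(s),np.round(np.percentile(s[:,2],[10,50,90]),1))
E
```

```text
t 11.75 p [538.5 -32.2  73. ] yaw 83.39 z [-4.0e-04  2.5e-03 -1.0e+00] F [ 1.53  5.86 -0.8 ] M [ 1.59 -0.52  0.11] w 13.1 g 60.0
tip rack [[-56.8   6.4]] z 26.8 yawerr 0.04
top -71 5 [31.8 35.1 37.3]
top -63 47 [34.9 36.9 39.1]
top -55 69 [32.6 34.1 36.3]
top -47 97 [28.8 31.5 34.1]
top -39 100 [27.1 28.8 31.1]
top -31 102 [24.4 26.3 28.3]
top -23 100 [21.2 23.6 26.2]
top -15 96 [18.2 20.8 23. ]
top -7 97 [15.6 17.9 20.7]
top 1 36 [14.3 16.1 17.6]
scene -71 66 [25.5 33.7 37.8]
scene -63 32 [25.5 35.  37.2]
scene -55 27 [31.3 33.  34.6]
scene -47 30 [28.7 30.1 31.6]
scene -39 26 [26.1 27.6 29.4]
scene -31 33 [23.4 24.6 26.4]
scene -23 30 [21.  22.5 24. ]
scene -15 32 [18.2 19.8 21.4]
scene -7 28 [15.1 17.3 19.1]
scene 1 14 [14.2 14.8 15.9]
```

```bash
python3 -m handwheel '[[0,-0.0013,0,-0.005,0,0,0],[0,-0.0019,0,-0.005,0,0,0],[0,-0.0023,0,-0.0046,0,0,0],[0,-0.0027,0,-0.0044,0,0,0],[0,-0.003,0,-0.0041,0,0,0],[0,-0.0034,0,-0.0038,0,0,0],[0,0,0,0,0,0,0]]' >/dev/null;cat > prof.py <<'E'
from h import *
tip()
Q=cloud('top',(-75,-40,11),(80,55,100))
for a in range(-75,80,8):
        s=Q[(Q[:,0]>=a)&(Q[:,0]<a+8)]
        if len(s): print(a+4,len(s),np.round(np.percentile(s[:,2],[10,50,90]),1),end=' ')
E
python3 prof.py
```

```text
t 12.72 p [537.3 -46.9 100.9] yaw 83.38 z [ 6.0e-04  1.8e-03 -1.0e+00] F [-0.06  6.34  4.28] M [ 1.3  -0.12 -0.02] w 13.5 g 60.0
tip rack [[-42.   7.]] z 54.7 yawerr 0.03
-55 1 [53.5 53.5 53.5] -47 42 [55.6 68.6 71.4] -39 87 [64.2 67.5 71.8] -31 100 [53.4 57.8 62.1] -23 100 [43.1 47.8 51. ] -15 96 [32.9 36.8 41. ] -7 91 [22.4 26.9 30.7] 1 94 [12.7 16.2 21. ] 9 100 [12.2 14.  16.4] 17 101 [12.6 14.4 16.6] 25 96 [12.5 14.5 16.9] 33 95 [12.7 14.6 17. ] 41 99 [12.2 14.3 16.3] 49 101 [12.7 14.2 16.6] 57 98 [12.4 14.4 16.8] 65 102 [12.1 14.5 16.8] 73 99 [12.1 14.9 16.6] 81 36 [12.5 15.1 17.5]
```

```bash
python3 -m handwheel '[[0,-0.0034,0,-0.0035,0,0,0],[0,-0.0039,0,-0.0032,0,0,0],[0,-0.0043,0,-0.0028,0,0,0],[0,-0.0045,0,-0.0025,0,0,0],[0,0,0,0,0,0,0]]' >/dev/null;python3 prof.py
```

```text
t 13.4 p [535.2 -65.9 112.6] yaw 83.26 z [ 1.0e-04 -1.3e-03 -1.0e+00] F [0.34 3.18 4.66] M [ 0.17 -0.15 -0.04] w 13.6 g 60.0
tip rack [[-22.8   6.8]] z 66.7 yawerr -0.09
-31 3 [66.3 67.9 68.5] -23 41 [67.8 70.7 84.9] -15 89 [73.3 82.5 85. ] -7 72 [39.6 53.5 65. ] 1 80 [12.7 18.1 32.6] 9 97 [12.5 14.4 16.8] 17 100 [12.7 14.5 16.8] 25 100 [12.4 14.4 16.4] 33 99 [12.2 14.4 16.4] 41 99 [12.3 14.2 16.7] 49 95 [12.5 14.6 16.7] 57 106 [12.6 14.4 16.4] 65 99 [12.4 14.6 17. ] 73 99 [12.4 14.3 16.8] 81 35 [12.6 14.6 16.7]
```

```bash
python3 -m handwheel '[[0,-0.004,0,-0.002,0,0,0],[0,-0.0045,0,-0.002,0,0,0],[0,-0.0045,0,-0.0015,0,0,0],[0,-0.004,0,-0.001,0,0,0],[0,0,0,0,0,0,0]]' >/dev/null;python3 prof.py
```

```text
t 14.07 p [532.6 -82.2 118.4] yaw 83.27 z [-1.2e-03 -2.0e-04 -1.0e+00] F [ 1.1   0.61 -0.03] M [-0.03 -0.25  0.08] w 13.1 g 60.0
tip rack [[-6.3  6.2]] z 72.5 yawerr -0.08
1 67 [72.9 85.4 88.1] 9 13 [13.5 14.5 16.3] 17 90 [12.6 14.3 16.2] 25 100 [12.  14.2 16.7] 33 98 [12.4 14.7 16.8] 41 100 [12.2 14.7 16.5] 49 101 [12.4 14.1 16.7] 57 94 [12.8 14.4 16.3] 65 98 [12.4 14.1 16.8] 73 97 [12.1 14.1 16.4] 81 40 [12.3 14.  15.4]
```

Plate is upright with almost no force on it. Next I tip it over gently.

```bash
python3 -m handwheel '[[0,-0.003,0,-0.001,0,0,0],[0,-0.003,0,-0.0005,0,0,0],[0,-0.003,0,0,0,0,0],[0,-0.003,0,0,0,0,0],[0,-0.003,0,0,0,0,0],[0,0,0,0,0,0,0],[0,0,0,0,0,0,0]]' >/dev/null;python3 prof.py
```

```text
t 15.0 p [531.5 -96.1 120.5] yaw 83.35 z [ 0.  0. -1.] F [-0.79  0.15 -1.89] M [ 0.05 -0.13  0.04] w 13.0 g 60.0
tip rack [[7.6 6.9]] z 74.5 yawerr 0.0
25 15 [19.  21.7 25.3] 33 63 [20.1 22.7 25.6] 41 95 [19.5 22.7 25.8] 49 103 [19.3 22.7 25.4] 57 104 [20.  23.  25.4] 65 97 [18.1 20.7 22.5] 73 92 [18.  20.2 22.6] 81 35 [13.1 14.6 16.9]
```

```bash
python3 -m handwheel '[[0,0.02,0,0,0,0,0],[0,0.025,0,0,0,0,0],[0,0,0,0.025,0,0,0],[0,0,0,0.025,0,0,0],[0,0,0,0.0085,0,0,0],[0,0,0,0,0,0,0],[0,0,0,0,0,0,0]]' >/dev/null;python3 - <<'E'
from h import *
tip()
Q=cloud('top',(-35,-60,17.5),(80,75,22),'top4')
im=cv2.imread('pics/top4.png'); c=ctrl.camera_info('top')
b=blob(cv2.inRange(im.min(2),200,255),(292,155,336,215))[:,0]; P=cast(c,b,.0205)
r=cv2.minAreaRect(np.float32(rk(P*1000))); print(r, rk(P*1000).min(0),rk(P*1000).max(0))
cv2.imwrite('pics/t4c.png',cv2.resize(im[145:225,240:360],None,fx=5,fy=5))
E
```

```text
t 15.93 p [537.6 -51.5  63. ] yaw 83.34 z [ 1.7e-03 -3.0e-04 -1.0e+00] F [-0.23  0.67 -1.68] M [ 0.02 -0.11 -0.02] w 13.2 g 60.0
tip rack [[-37.4   7.8]] z 17.0 yawerr -0.01
((38.71314239501953, 6.368324279785156), (97.83831787109375, 74.346435546875), 89.78297424316406) [  1.7 -42.5] [76.  55.4]
```

View pics/t4c.png

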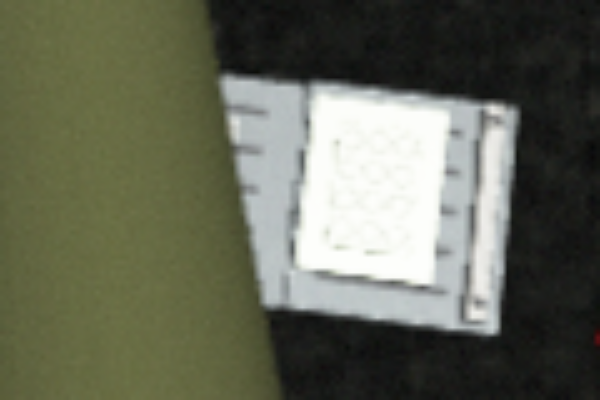

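The plate lies wells-up and square on the shelf, centre about rack (38.7, 6.4). It appears at (372,188) in the crop, with the stop bar at (487,210). Now I push it home with the blade's front edge.

```bash
python3 -m handwheel '[[0,-0.012,0,0.001,0,0,0],[0,-0.015,0,0,0,0,0],[0,-0.01,0,0,0,0,0],[0,-0.004,0,0,0,0,0],[0,-0.004,0,0,0,0,0],[0,-0.004,0,0,0,0,0],[0,-0.004,0,0,0,0,0],[0,0,0,0,0,0,0]]' >/dev/null;python3 -c "
from h import *
tip()"
for i in 1 2 3; do python3 -m handwheel '[[0,-0.002,0,0,0,0,0],[0,0,0,0,0,0,0]]' >/dev/null;python3 -c "
from h import *
tip()"; done
```

```text
t 16.98 p [ 530.5 -104.5   60.9] yaw 83.33 z [-1.e-04 -4.e-04 -1.e+00] F [-0.17  0.3  -1.45] M [ 0.01 -0.03 -0.01] w 13.8 g 60.0
tip rack [[16.2  6.8]] z 14.9 yawerr -0.02
t 17.23 p [ 530.3 -106.2   60.9] yaw 83.34 z [-0.e+00 -1.e-04 -1.e+00] F [ 0.01  0.43 -1.49] M [ 0.01 -0.07  0.02] w 13.0 g 60.0
tip rack [[17.8  6.8]] z 14.9 yawerr -0.01
t 17.48 p [ 530.1 -108.3   60.9] yaw 83.33 z [-0.e+00 -2.e-04 -1.e+00] F [-0.36  0.02 -0.57] M [ 0.08 -0.1  -0.01] w 13.9 g 60.0
tip rack [[19.9  6.8]] z 15.0 yawerr -0.02
t 17.73 p [ 529.9 -110.2   60.9] yaw 83.34 z [-0. -0. -1.] F [ 0.24  0.91 -1.94] M [ 0.19 -0.08 -0.  ] w 13.3 g 60.0
tip rack [[21.8  6.8]] z 14.9 yawerr -0.01
```

```bash
python3 -m handwheel '[[0,0,0,-0.001,0,0,0],[0,-0.001,0,0,0,0,0],[0,0,0,0,0,0,0]]' >/dev/null;python3 -c "
from h import *
tip()"
for i in 1 2 3 4; do python3 -m handwheel '[[0,-0.0015,0,0,0,0,0],[0,0,0,0,0,0,0]]' >/dev/null;python3 -c "
from h import *
tip()"; done
```

```text
t 18.1 p [ 529.8 -110.4   62. ] yaw 83.36 z [ 0.e+00  7.e-04 -1.e+00] F [-0.13  3.09 -0.98] M [ 0.68 -0.09 -0.05] w 13.6 g 60.0
tip rack [[22.   6.9]] z 15.9 yawerr 0.01
t 18.35 p [ 529.9 -110.7   62.2] yaw 83.4 z [ 4.e-04  2.e-03 -1.e+00] F [-0.83  5.06  1.25] M [ 1.32 -0.05 -0.03] w 13.3 g 60.0
tip rack [[22.2  7. ]] z 16.0 yawerr 0.05
t 18.6 p [ 529.9 -110.9   62.3] yaw 83.44 z [ 5.0e-04  3.6e-03 -1.0e+00] F [-0.83  7.23  2.06] M [ 1.85  0.01 -0.05] w 13.1 g 60.0
tip rack [[22.4  7.1]] z 16.0 yawerr 0.09
t 18.85 p [ 530.  -111.1   62.5] yaw 83.47 z [ 8.e-04  5.e-03 -1.e+00] F [0.18 9.69 3.39] M [ 2.37  0.11 -0.05] w 13.6 g 60.0
tip rack [[22.5  7.3]] z 16.1 yawerr 0.12
t 19.1 p [ 530.  -111.3   62.8] yaw 83.51 z [ 0.001   0.0065 -1.    ] F [-1.02 13.6   4.88] M [ 2.89  0.15 -0.09] w 13.2 g 60.0
tip rack [[22.6  7.4]] z 16.1 yawerr 0.16
```

```bash
python3 -m handwheel '[[0,0,0,0,0,0,0],[0,0,0,0,0,0,0],[0,0,0,0,0,0,0],[0,0,0,0,0,0,0],[0,0,0,0,0,0,0],[0,0,0,0,0,0,0],[0,0,0,0,0,0,0],[0,0,0,0,0,0,0],[0,0,0,0,0,0,0],[0,0,0,0,0,0,0]]';python3 -c "
from h import *
tip()"
python3 -m handwheel '[[0,0.003,0,0,0,0,0],[0,0.003,0,0,0,0,0],[0,0.006,0,0,0,0,0],[0,0.01,0,0,0,0,0],[0,0.025,0,-0.005,0,0,0],[0,0.03,0,-0.03,0,0,0],[0,0.045,0,-0.03,0,0,0],[0,0.045,0,0,0,0,0],[0,0.04,0,0,0,0,0],[0,0,0,0,0,0,0],[0,0,0,0,0,0,0]]' >/dev/null
python3 - <<'E'
from h import *
tip()
im,_=ctrl.get_image('top'); c=ctrl.camera_info('top')
for z,lo in((.0205,200),):
    b=blob(cv2.inRange(im.min(2),lo,255),(292,155,336,215))[:,0]; P=cast(c,b,z); print(cv2.minAreaRect(np.float32(rk(P*1000))))
Q=cloud('top',(-10,-60,18.8),(90,75,21.5)); print(len(Q),np.percentile(Q,[3,97],axis=0))
cv2.imwrite('pics/t5c.png',cv2.resize(im[130:240,120:360],None,fx=3,fy=3))
E
```

```text
time: 20.35
position: [0.53, -0.1113, 0.0627]
tool_rot: [-2.34, -2.09, -0.008]
ft_force: [-0.5, 12.0, 4.7]
grip_width: 0.15
grip_force: 60.0
t 20.35 p [ 530.  -111.3   62.7] yaw 83.52 z [ 0.001   0.0063 -1.    ] F [-0.52 12.05  4.68] M [ 2.86  0.18 -0.11] w 13.1 g 60.0
tip rack [[22.6  7.4]] z 16.1 yawerr 0.17
t 21.73 p [553.   87.9 126.7] yaw 83.35 z [-2.0e-04 -1.1e-03 -1.0e+00] F [ 0.38  0.14 -2.19] M [ 0.02 -0.06  0.02] w 13.6 g 60.0
tip rack [[-177.6    6.9]] z 80.8 yawerr -0.0
((58.204463958740234, 6.426181793212891), (97.65658569335938, 73.15666961669922), 89.49072265625)
339 [[ 24.214      -40.472       18.89438112]
 [ 88.286       50.4         21.42061811]]
```

View pics/t5c.png

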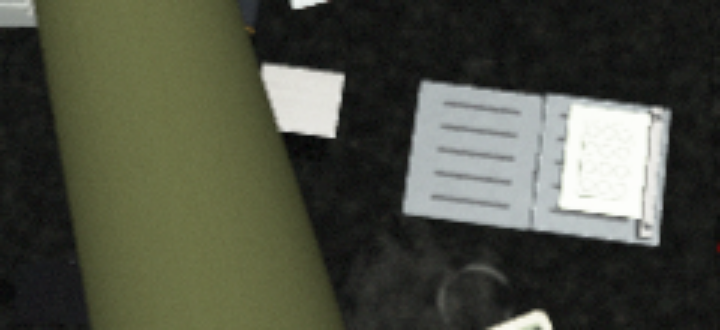

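```bash
python3 -m handwheel '[[0,0.02,0,0.03,0,0,0],[0,0,0,0.03,0,0,0],[0,0,0,0.014,0,0,0],[0,0,0,0.004,0,0,0],[0,0,0,0.0015,0,0,0],[0,0,0,0,0,0,0],[0,0,0,0,0,0,0]]' >/dev/null;python3 -c "
from h import *
tip()"
for i in 1 2; do python3 -m handwheel '[[0,0,0,0.0007,0,0,0],[0,0,0,0,0,0,0]]' >/dev/null;python3 -c "
from h import *
tip()"; done
```

```text
t 22.7 p [556.  108.5  48.2] yaw 83.34 z [ 1.4e-03 -1.0e-04 -1.0e+00] F [-0.7  -0.12 -1.1 ] M [-0.02 -0.07  0.  ] w 13.2 g 60.0
tip rack [[-198.4    7.5]] z 2.2 yawerr -0.01
t 22.95 p [555.4 108.4  46.8] yaw 83.35 z [ 2.e-04 -2.e-04 -1.e+00] F [-0.16 -0.13 -1.23] M [ 0.06 -0.07 -0.06] w 13.1 g 60.0
tip rack [[-198.3    6.9]] z 0.8 yawerr 0.0
t 23.2 p [555.5 108.5  46.2] yaw 83.35 z [ 1.e-04 -2.e-04 -1.e+00] F [-0.2  -0.09  0.4 ] M [ 0.02 -0.02  0.06] w 13.4 g 60.0
tip rack [[-198.4    6.9]] z 0.3 yawerr 0.0
```

Touchdown. I'll open gently, rise and check.

```bash
python3 -m handwheel '[[0,0,0,0.0004,0,0,0],[0.025,0,0,0,0,0,0],[0.05,0,0,0,0,0,0],[0.05,0,0,0,0,0,0],[0.05,0,0,-0.015,0,0,0],[0.05,0,0,-0.04,0,0,0],[0.05,0,0,-0.05,0,0,0],[0.05,0.05,0,-0.03,0,0,0],[0.05,0,0,0,0,0,0],[0.05,0,0,0,0,0,0]]' 10 >/dev/null
python3 - <<'E'
from h import *
tip()
im,c=shot('w6'); S,_=ctrl.get_image('scene')
for n in('top','scene'):
    Q=cloud(n,(-300,-35,-3),(-190,50,12)); Q=Q[Q[:,2]>0.9]; print(n,len(Q),np.percentile(Q,[2,50,98],axis=0).round(1) if len(Q) else '')
    H=cloud(n,(-340,-30,60),(-240,45,90)); print('handle',len(H),np.percentile(H,[2,50,98],axis=0).round(1) if len(H) else '')
cv2.imwrite('pics/end.png',np.hstack([im[:300,100:450],cv2.resize(S[120:300,140:350],(350,300))]))
E
```

```text
t 24.45 p [561.1 158.  181. ] yaw 83.39 z [ 4.e-04 -8.e-04 -1.e+00] F [ 0.28 -1.02  0.37] M [-0.05 -0.07  0.02] w 49.9 g 0.0
tip rack [[-248.1    6.9]] z 135.1 yawerr 0.04
top 567 [[-295.7  -32.9    1. ]
 [-238.2    4.9    2.3]
 [-193.1   47.3    5.8]]
handle 149 [[-318.1   -1.    61.4]
 [-289.2    4.3   74.3]
 [-261.6   12.4   78.1]]
scene 525 [[-293.6  -32.9    0.9]
 [-235.6    2.1    2. ]
 [-192.7   43.7    5.1]]
handle 225 [[-324.6   -1.8   60.7]
 [-298.3    1.4   72.6]
 [-268.6   13.1   76.7]]
```

View pics/end.png

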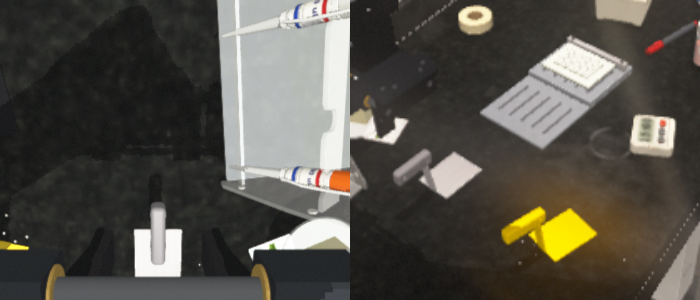

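The spatula stands flat and released on the worktop, at (158,250) in the left picture and (450,172) in the right. The plate is wells-up against the bar at (578,62), and the timer, vial and pen have not been disturbed.

```bash
python3 -c "
from bench import ctrl
print(ctrl.close_job())"
```

```text
the job is handed in; nothing more can be done
None
```

The job is handed in at about 25 s; no verdict came back. My last measurements put the plate wells-up and square against the stop bar (centre about 58 mm past the step) after a press of over a second at about 12 N. The spatula was released flat on the worktop clear of the rack, with the timer, vial and marker looking undisturbed.

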